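# Level the soldering plate and hold it down

## Robot

A 6-joint arm with a two-finger parallel gripper is mounted at the origin on the work surface. World frame = base frame: x ahead of the robot, y to its left, z up, the work surface at z = 0. Lengths are in m, angles in rad, forces in N, time in s.
With the tool pointing down it reaches from about 0.325 to 0.875 m from the base axis. Payload 4.4 kg.
Tool frame: the origin (TCP) lies between the finger pads; the fingertips stand 14 mm ahead of it and the grasp point (between the pads) lies 5 mm behind it; z points along the fingers, y is the line along which they close (so a half turn about z gives the same grasp; the last joint's range is limited). The gripper opens to 85 mm and grips with 20 to 120 N. Pads are 22 mm wide; open, the fingers measure 114 mm over their backs; the gripper's body (76 mm by 85 mm) begins 54 mm behind the grasp point. The pads swing forward as they close: fully open they stand 13 mm farther back than shut.
Start: joints at [-1.276, 0.207, 1.542, -0, 1.393, -0.15], TCP at [0.247, -0.519, 0.245] pointing down, gripper open.
Joint ranges: [-2.73, 2.73], [-0.86, 2.22], [0.23, 2.46], [-1.11, 4.25], [0.08, 2.63], [-2.82, 2.82]. Speed limits (rad/s): [2.79, 2.79, 3.14, 3.14, 3.14, 3.14].

## Interface

Orientations are given as a rotation vector (axis times angle).
In Python, from bench import arm gives the robot as it stands.
- The arm moves only by the tool arm_command, never from a script. Its argument "rows" is a list of rows, each an object of numbers: "tx", "ty", "tz": the shift along the tool's x, y, z in units of 20 cm (1.0 is 20 cm); "turn": the turn about the tool's z in units of pi/2 rad (1.0 is pi/2 rad); "jaw": the opening, from 0 (shut) to 1 (fully open). In form: [{"tx": .., "ty": .., "tz": .., "turn": .., "jaw": ..}, ...]. A call has 1 to 12 rows; each row is the pose to reach, as a shift and turn from the pose commanded when the call began, along the tool's axes at that moment; what a row does not reach only later rows make up. A row lasts 1/12 s, in which the tool goes at most 41.7 mm and 7.16 degrees, less where a joint would pass 70% of its speed; a pose out of reach is approached as far as the arm can. A call with a number of a shift or a turn outside -1 to 1 is refused whole. A call with a gripper value outside its range is refused whole. The fingers move at their own pace and stop on an object; "grip_force" is the grip in N (left out, the last holds). Time passes only in rows, so rows that repeat a pose let the fingers close. It gives the time, the measured TCP pose, the force, the opening and the grip force at its end, in the units of the state.
- arm.observe(): the state, without advancing time (a new reading comes with each control period).
- arm.get_image(name): name is "side" or "top" or "wrist"; returns the picture (420x560x3 uint8, red, green, blue); there is no depth.
- arm.calibration(name): a dict with "fx", "fy", "cx", "cy" (pixels), "rvec" (rotation vector, rad) and "tvec" (3), from world to camera coordinates, as OpenCV has them; the wrist camera has in their place "T_tool_cam" (4x4, takes a point from camera to tool coordinates, whose origin is the TCP and whose axes are the flange's). Camera axes: x right, y down, z forward; pixel columns grow to the right and rows downward; lengths in m; the calibration is good to about 2 mm. The wrist camera is an equidistant fisheye: a pixel r from the principal point sees the ray r / f radians off the axis. A picture is of the moment at which its call begins: read the wrist's pose just before it. calibration takes no time and is no camera call.
- arm.job_done(): hands the job in; it is judged then, once.
Trained networks look in the newest picture that a camera, given by its name, has taken for a name from the list of things; names that differ only in an ending like _2 or _b are one class to them, and where a whole thing is asked for, a point or a joint stands for the part that bears it (a point fixed in the world has none). Each returns a list of dicts, best first, with "p" (0 to 1); they miss things now and then, are a little off and sometimes report something else, mostly with a low value. They report only what shows in the picture. A call takes as long as a camera call. They do not tell look-alikes from the thing itself.
- arm.search_frame(camera, target): "box" ([centre column, centre row, width, height] in pixels, round what is visible of it).
- arm.masks_of(camera, target): "pixels" (420x560 bool, what is visible of it) and "box" ([centre column, centre row, width, height] in pixels, round what is visible of it).
The state is a dict: "time_s": time; "joint_positions": joint angles; "dq": joint speeds; "joint_efforts": joint torques, N m; "eef_pos": TCP position; "ee_rot": TCP orientation; "ft_force": force on the tool from outside, world axes, zero at the start; "ft_torque": the same for the moment, N m; "grip_width": finger opening in m; "grasp_force": force on a finger pad.
Only numpy, scipy, OpenCV 4.12 (cv2) and the standard library are available. Lean on these libraries where they do the work, as an engineer would, in place of code of your own. Each camera call takes 0.05 s, during which the arm holds its last target. There are 200 camera calls.

## Task

Lay the red spirit level lengthwise on the middle of the sprung metal plate, between its two black lines, and let go of it. The plate counts only when it is pressed down home against its spring: turn the black levelling-foot knob until, with the level pressed down at the foot (knob) end so that the plate is fully home, the bubble stands between the two marks of the vial. Finish holding it so, with the fingers still pressing the level down on the fully depressed plate and the bubble centred; leave the other things on the bench where they are.

Things in the scene. Friction and masses are not known exactly. Their poses are not given: they have to be found in the camera images.
- level: red spirit level, a bar 200 mm long (its x), 24 mm wide (its y), 34 mm high, 0.2 to 0.31 kg, lying upright on the bench; origin at the centre of its underside. The yellow-green vial lies in the middle of the top; a black rubber press pad on the top near each end is centred 80 mm from the middle (x = +80 and -80 mm), at 34 mm height. It works either way round.
- bubble (a joint): position of the white bubble along the level's own +x, in m: 0 when centred, at most 0.024 either way; it floats to the higher end, 9 mm per 0.01 rad of slope along the level, and takes about 1 s to settle. The bubble is 16 mm long; the inner edges of the two black marks on the vial are 11 mm either side of the middle.
- plate_top (a point): centre of the top face of the aluminium plate, 240 mm long (its y) by 100 mm wide (its x), z normal to the face, about 65 mm above the bench; two thin black lines along it, 32 mm apart, show where the level goes. The plate is hinged at its -y end (120 mm from this point, 10 mm below the face), rests on the foot at its +y end, and tilts about x only.
- plate (a joint): press travel of the sprung plate, rad: 0 = up, as the spring holds it (also with the level on it), 0.03 = pressed fully home on the foot, a hard stop. Pressing home takes 3 to 5 N on the foot-end pad of a centred level and 6 mm of travel there. It lowers the foot (+y) end, so the bubble goes 27 mm towards the hinge end; let go, it springs up again.
- knob_grip (a point): grip point of the round black foot knob, on its upright axis, 96 mm above the bench: 10 mm below the knob's top, 16 mm above its underside, 24 mm above the bracket that carries it. The knob is 36 mm across and 26 mm high, and stands 175 mm from the plate's centre on the +y side. It needs 0.1 N m to turn and stays where it is left.
- stand: dark steel stand of the plate, fixed to the bench, origin at the bench under the plate's centre, same axes as the plate. Turning its knob clockwise from above raises the foot end 0.008 rad per rad of turn (7.2 mm of bubble towards the foot end). At the start the pressed-home plate is low at the foot end, 1.0 to 2.8 rad of clockwise turn from level; its end stops lie 2.5 rad or more from level.
- dish_a: bystander: terracotta dish 76 mm across, 24 mm high, filled with brass beads; origin at the centre of its underside
- dish_b: bystander: terracotta dish 68 mm across, 24 mm high, with steel beads; origin at the centre of its underside
- dish_c: bystander: terracotta dish 76 mm across, 24 mm high, with copper beads; origin at the centre of its underside
- ring_tin: bystander: closed round steel tin, 56 mm across, 50 mm high; origin at the centre of its underside
- pin_tin: bystander: closed round aluminium tin, 60 mm across, 65 mm high; origin at the centre of its underside
- glue: bystander: white plastic bottle with red cap, 44 mm across, 100 mm high; origin at the centre of its underside
- screwdriver: bystander: screwdriver with wooden handle, 180 mm long, 26 mm thick, lying flat along its x; origin at the centre of its underside
Not all that is in view belongs to the job. Leave any purple look-alike of the level alone.

How it is judged:
By the outcome, as a careful person would: the job done as asked, in the order asked, and still so for the second after the job is handed in, while the arm keeps its last pose, push and grip.
It also fails if it takes over 72 s, if anything falls off the work surface, if the arm or the gripper's body presses on something with over 40 N, if the wrist force passes 120 N, or if a joint passes its speed limit or range.

## Working session

There is one attempt and no reset: what is moved stays moved. The work goes in short steps, Python scripts to look and compute and a tool call to move; the robot and the scene stay as the last step left them, time stands still between calls to the robot, and variables do not carry over. Pictures are saved under pics/ and viewed, at most 10 in all, crops included, and the job is handed in when it is done.

Besides the shell and the picture viewer there is one more tool, called after "Call:" by a JSON object that holds its "api" and its "payload". arm_command: Moves the arm, as the interface text tells. Its arguments: {"type":"object","properties":{"rows":{"type":"array","items":{"type":"object","properties":{"tx":{"type":"number","minimum":-1,"maximum":1},"ty":{"type":"number","minimum":-1,"maximum":1},"tz":{"type":"number","minimum":-1,"maximum":1},"turn":{"type":"number","minimum":-1,"maximum":1},"jaw":{"type":"number"}}}},"grip_force":{"type":"number"}},"required":["rows"]}

```bash
mkdir -p pics; ls
cat > h.py <<'E'
import numpy as np, cv2
from scipy.spatial.transform import Rotation as R
from bench import arm
def save(n,im): cv2.imwrite('pics/'+n,im[:,:,::-1])
def ray(cam,uv,st=None):
    c=arm.calibration(cam); u,v=uv
    if cam=='wrist':
        st=st or arm.observe(); T=np.array(c['T_tool_cam'])
        x,y=(u-c['cx'])/c['fx'],(v-c['cy'])/c['fy']; t=np.hypot(x,y)
        d=np.array([x/t*np.sin(t),y/t*np.sin(t),np.cos(t)]) if t>1e-9 else np.array([0,0,1.])
        Rt=R.from_rotvec(st['ee_rot']).as_matrix(); p=np.array(st['eef_pos'])
        return p+Rt@T[:3,3], Rt@T[:3,:3]@d
    M=R.from_rotvec(c['rvec']).as_matrix()
    d=np.array([(u-c['cx'])/c['fx'],(v-c['cy'])/c['fy'],1.])
    return -M.T@np.array(c['tvec']), M.T@d
def at_z(cam,uv,z,st=None):
    o,d=ray(cam,uv,st); return o+d*(z-o[2])/d[2]
def proj(cam,P,st=None):
    c=arm.calibration(cam); P=np.array(P,float)
    if cam=='wrist':
        st=st or arm.observe(); T=np.array(c['T_tool_cam'])
        q=R.from_rotvec(st['ee_rot']).as_matrix().T@(P-np.array(st['eef_pos']))
        q=T[:3,:3].T@(q-T[:3,3]); t=np.arctan2(np.hypot(q[0],q[1]),q[2]); a=np.arctan2(q[1],q[0])
        return np.array([c['cx']+c['fx']*t*np.cos(a),c['cy']+c['fy']*t*np.sin(a)])
    q=R.from_rotvec(c['rvec']).as_matrix()@P+np.array(c['tvec'])
    return np.array([c['cx']+c['fx']*q[0]/q[2],c['cy']+c['fy']*q[1]/q[2]])
E
python3 - <<'E'
from h import *
s=arm.observe(); print(s)
ims={k:arm.get_image(k) for k in('top','side','wrist')}
save('a.png',cv2.resize(np.hstack([ims['top'],ims['side']]),(800,300)))
for k in('top','side'):
    save(k+'0.png',ims[k])
    c=arm.calibration(k); print(k,c['fx'],(-R.from_rotvec(c['rvec']).as_matrix().T@np.array(c['tvec'])).round(3))
for k in('top','side'):
  for t in('level','plate_top','knob_grip','stand','glue','pin_tin'):
    print(k,t,[(np.round(d['box']).tolist(),round(d['p'],2)) for d in arm.search_frame(k,t)][:3])
E
```

```text
pics
{'time_s': 0.0, 'joint_positions': array([-1.27647806e+00,  2.07417451e-01,  1.54296743e+00,  2.02372265e-05,
        1.39346436e+00, -1.50492199e-01]), 'dq': array([ 0.00016622,  0.00118578,  0.0005962 , -0.00062689, -0.00040213,
        0.00012488]), 'joint_efforts': array([-8.66366336e-04, -3.83038759e+01, -2.91598660e+01, -1.67368066e-04,
        1.06041029e-02,  5.06758028e-06]), 'eef_pos': array([ 0.2472035 , -0.51835316,  0.24412076]), 'ee_rot': array([-3.06201892e+00, -6.92458442e-01,  2.23322622e-04]), 'ft_force': array([-0.0695291 , -0.47499283, -0.73519505]), 'ft_torque': array([0.0006966 , 0.0324632 , 0.00863684]), 'grasp_force': 0.0, 'grip_width': 0.08536811790914574}
top 540.2216651276491 [ 0.242 -0.049  1.624]
side 473.3786895013914 [-0.054  1.021  0.832]
top level [([362.0, 313.0, 70.0, 31.0], 0.83), ([365.0, 205.0, 19.0, 66.0], 0.59)]
top plate_top [([232.0, 172.0, 93.0, 38.0], 0.89), ([311.0, 124.0, 23.0, 24.0], 0.23)]
top knob_grip [([176.0, 166.0, 14.0, 18.0], 0.67), ([350.0, 130.0, 24.0, 22.0], 0.57)]
top stand [([225.0, 178.0, 123.0, 46.0], 0.61)]
top glue [([401.0, 229.0, 19.0, 20.0], 0.75)]
top pin_tin [([411.0, 163.0, 24.0, 23.0], 0.6)]
side level [([406.0, 233.0, 12.0, 17.0], 0.73), ([320.0, 193.0, 51.0, 31.0], 0.65)]
side plate_top [([232.0, 231.0, 77.0, 50.0], 0.64)]
side knob_grip [([194.0, 251.0, 16.0, 17.0], 0.53)]
side stand [([225.0, 248.0, 116.0, 92.0], 0.94)]
side glue [([352.0, 180.0, 15.0, 28.0], 0.81), ([232.0, 230.0, 80.0, 53.0], 0.26)]
side pin_tin [([306.0, 167.0, 13.0, 21.0], 0.9)]
```

View pics/top0.png

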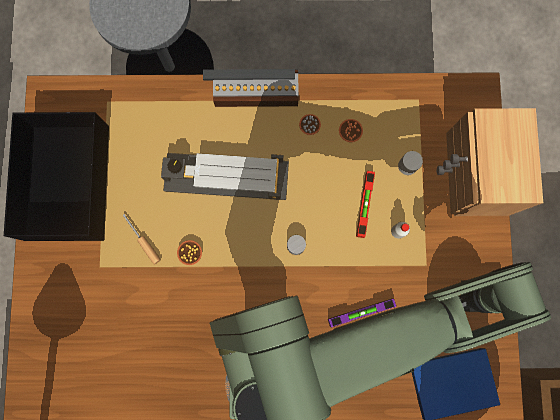

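View pics/side0.png

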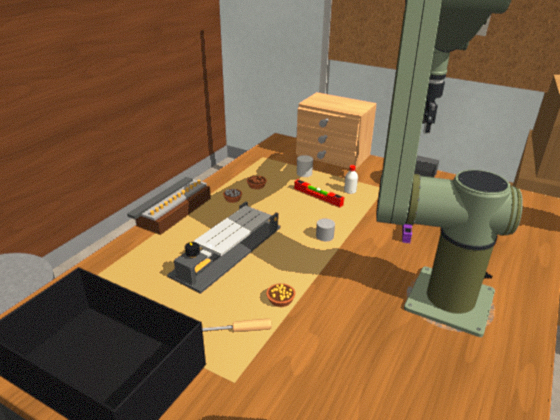

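The top view shows two candidates for the level: the red one at (366,204) and the purple one at (362,313). The red one fits the description. The plate is at about (235,173), the knob at (176,166), and the foot end is on the left (+y). I'll check this in an enlarged crop and measure.

```bash
cat > m.py <<'E'
from h import *
im=arm.get_image('top')
big=cv2.resize(im[125:225,150:430],(800,286),interpolation=cv2.INTER_CUBIC)
hsv=cv2.cvtColor(im,cv2.COLOR_RGB2HSV)
# red level via mask network + colour
for m in arm.masks_of('top','level')[:3]:
    p=m['pixels']; print('level mask',np.round(m['box']),m['p'],np.median(im[p],axis=0))
    ys,xs=np.nonzero(p); r=cv2.minAreaRect(np.c_[xs,ys].astype(np.float32)); q=cv2.boxPoints(r)
    w=np.array([at_z('top',x,.034) for x in q]); print(w.round(3).tolist(),w.mean(0).round(4), np.linalg.norm(w[1]-w[0]),np.linalg.norm(w[2]-w[1]))
for m in arm.masks_of('top','plate_top')[:1]:
    p=m['pixels']; ys,xs=np.nonzero(p); r=cv2.minAreaRect(np.c_[xs,ys].astype(np.float32)); q=cv2.boxPoints(r)
    w=np.array([at_z('top',x,.065) for x in q]); print('plate',m['p'],q.round(1).tolist(),w.round(3).tolist(),w.mean(0).round(4), np.linalg.norm(w[1]-w[0]),np.linalg.norm(w[2]-w[1]))
for cam in('top','side'):
  for m in arm.masks_of(cam,'knob_grip')[:3]:
    ys,xs=np.nonzero(m['pixels']); c=(xs.mean(),ys.mean()); print('knob',cam,m['p'],c,at_z(cam,c,.104 if cam=='top' else .095).round(4))
save('c1.png',big); save('top1.png',im)
E
python3 m.py
```

```text
level mask [364. 203.  19.  68.] 0.58 [122.5  54.   37. ]
[[0.423, -0.274, 0.034], [0.625, -0.305, 0.034], [0.621, -0.335, 0.034], [0.419, -0.303, 0.034]] [ 0.5221 -0.3046  0.034 ] 0.20368207152208664 0.030154047185206197
plate 0.59 [[183.60000610351562, 185.39999389648438], [186.39999389648438, 150.8000030517578], [277.5, 158.3000030517578], [274.70001220703125, 192.8000030517578]] [[0.574, 0.233, 0.065], [0.679, 0.227, 0.065], [0.655, -0.045, 0.065], [0.551, -0.036, 0.065]] [0.6148 0.0947 0.065 ] 0.10500147429890988 0.27225918960300605
knob top 0.51 (np.float64(173.95945945945945), np.float64(165.60135135135135)) [0.6246 0.2547 0.104 ]
knob side 0.61 (np.float64(191.57575757575756), np.float64(248.93434343434345)) [0.6256 0.2546 0.095 ]
```

View pics/c1.png

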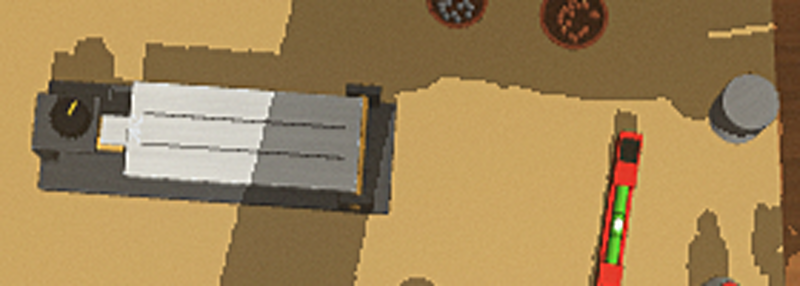

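The crop confirms the red level: red body, green vial and a black pad, running top (631,150) to bottom (606,286). The plate lines run from (145,113) to (345,127) and from (143,144) to (343,158). The knob is at (70,116).

```bash
cat >> h.py <<'E'
def plan(pos,axis=None):
    """shift/turn (call units) to bring the TCP to pos, tool y along +-axis (xy)"""
    s=arm.observe(); M=R.from_rotvec(s['ee_rot']).as_matrix()
    d=M.T@(np.array(pos)-s['eef_pos'])/.2; o=[d]
    if axis is not None:
        a=M.T@np.r_[np.array(axis)/np.linalg.norm(axis),0]
        t=np.arctan2(-a[0],a[1]); t=(t+np.pi/2)%np.pi-np.pi/2; o.append(t/(np.pi/2))
    print('plan',np.round(o[0],4),'turn',np.round(o[1:],4),'q',s['joint_positions'].round(2),'t',s['time_s'])
E
python3 - <<'E'
from h import *
f=lambda x,y:(x/800*280+150-.0,y/286*100+125)
L=[at_z('top',f(*p),.065) for p in((145,113),(345,127),(343,158),(143,144))]
C=[at_z('top',f(*p),.065) for p in((132,83),(367,97),(360,192),(125,176))]
print('lines',np.mean(L,0),'corners',np.mean(C,0))
for Q in(L,C):
  Q=np.array(Q)
  d=(Q[0]+Q[3]-Q[1]-Q[2]); print('len',np.linalg.norm(d)/2,'w',np.linalg.norm(Q[0]+Q[1]-Q[2]-Q[3])/2,'yaw',np.degrees(np.arctan2(d[1],d[0])))
k=np.array([.6246,.2547]); 
for c in(np.mean(L,0),np.mean(C,0)): e=k-c[:2]; print(np.linalg.norm(e),np.degrees(np.arctan2(e[1],e[0])))
plan([.522,-.305,.17],[-.153,-.988])
E
```

```text
lines [0.61277909 0.08022082 0.065     ] corners [0.61138718 0.07815954 0.065     ]
len 0.20784832460341587 w 0.032880303388779224 yaw 85.5562853332396
len 0.2440577410678587 w 0.099725944340338 yaw 85.91850454793921
0.17487915546704688 86.12415170460946
0.17703420860325803 85.71979059266266
plan [ 1.6999 -0.3753  0.3765] turn [0.381] q [-1.28  0.21  1.54  0.    1.39 -0.15] t 1.0
```

Call:
{"api": "arm_command", "payload": {"rows": [{"tx":0.2,"ty":-0.05},{"tx":0.4,"ty":-0.1},{"tx":0.6,"ty":-0.15},{"tx":0.8,"ty":-0.2},{"tx":1.0,"ty":-0.2},{"tx":1.0,"ty":-0.2}]}}

```text
invalid input at $.rows[0]: expected keys tx, ty, tz, turn, jaw
```

Call:
{"api": "arm_command", "payload": {"rows": [{"tx":0.18,"ty":-0.05,"tz":0.1,"turn":0.08},{"tx":0.36,"ty":-0.1,"tz":0.2,"turn":0.16},{"tx":0.54,"ty":-0.15,"tz":0.3,"turn":0.24},{"tx":0.7,"ty":-0.175,"tz":0.375,"turn":0.31},{"tx":0.7,"ty":-0.175,"tz":0.375,"turn":0.38},{"tx":0.7,"ty":-0.175,"tz":0.375,"turn":0.38},{"tx":0.7,"ty":-0.175,"tz":0.375,"turn":0.38}]}}

```text
invalid input at $.rows[0]: expected keys tx, ty, tz, turn, jaw
```

Run:
```python
from h import *
s=arm.observe(); im=arm.get_image('wrist'); 
print(s['eef_pos'],s['joint_positions'])
p=proj('wrist',[.522,-.3046,.034],s); print(p)
for m in arm.masks_of('wrist','level')[:2]:
    ys,xs=np.nonzero(m['pixels']); w=np.array([at_z('wrist',q,.034,s)[:2] for q in zip(xs[::5],ys[::5])],np.float32)
    r=cv2.minAreaRect(w); print(m['p'],np.round(m['box']),r)
hsv=cv2.cvtColor(im,cv2.COLOR_RGB2HSV)
g=cv2.inRange(hsv,(30,120,60),(75,255,255)); ys,xs=np.nonzero(g)
w=np.array([at_z('wrist',q,.034,s)[:2] for q in zip(xs,ys)],np.float32); print(len(xs),cv2.minAreaRect(w))
c=tuple(int(v) for v in p); cv2.circle(im,c,3,(0,0,255),1); save('w1.png',im)
plan([.522,-.305,.022],[-.153,-.988])
```

```text
[ 0.24739817 -0.51905021  0.24529343] [-1.27650954e+00  2.06569401e-01  1.54151187e+00  2.69291560e-05
  1.39351347e+00 -1.50528914e-01]
[211.78721701 -98.18342528]
0.8 [101. 145. 147.  33.] ((0.20754292607307434, -0.29686009883880615), (0.02935231290757656, 0.20969825983047485), 16.90113067626953)
494 ((0.20417827367782593, -0.29117071628570557), (0.01258053258061409, 0.08183478564023972), 17.36751365661621)
plan [ 1.6999 -0.3752  1.1163] turn [0.381] q [-1.28  0.21  1.54 -0.    1.39 -0.15] t 1.1
```

View pics/w1.png

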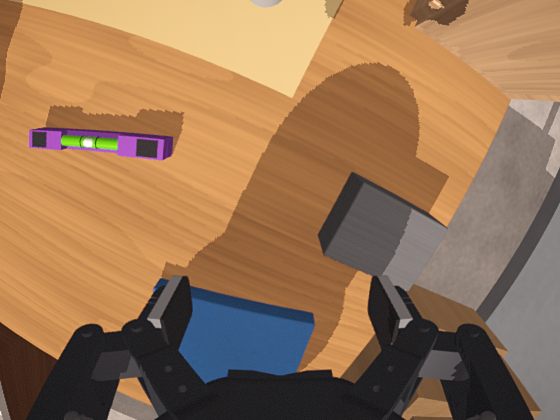

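The move calls were refused because every row needs all five keys, so the arm hasn't moved. The picture only shows the purple look-alike at (100,145) and the open fingers. I'll send the moves again.

Call:
{"api": "arm_command", "payload": {"rows": [{"tx":0.2,"ty":-0.05,"tz":0,"turn":0,"jaw":1},{"tx":0.4,"ty":-0.1,"tz":0,"turn":0,"jaw":1},{"tx":0.6,"ty":-0.15,"tz":0,"turn":0,"jaw":1},{"tx":0.8,"ty":-0.2,"tz":0,"turn":0,"jaw":1},{"tx":1.0,"ty":-0.2,"tz":0,"turn":0,"jaw":1}]}}

```text
time_s: 1.52
eef_pos: [0.4114, -0.3946, 0.2454]
ee_rot: [-3.063, -0.692, 0.0]
ft_force: [0.1, -1.2, 0.5]
grip_width: 0.0854
grasp_force: 0.0
```

Call:
{"api": "arm_command", "payload": {"rows": [{"tx":0.18,"ty":-0.05,"tz":0.1,"turn":0.08,"jaw":1},{"tx":0.36,"ty":-0.1,"tz":0.2,"turn":0.16,"jaw":1},{"tx":0.54,"ty":-0.15,"tz":0.3,"turn":0.24,"jaw":1},{"tx":0.7,"ty":-0.175,"tz":0.375,"turn":0.31,"jaw":1},{"tx":0.7,"ty":-0.175,"tz":0.375,"turn":0.38,"jaw":1},{"tx":0.7,"ty":-0.175,"tz":0.375,"turn":0.38,"jaw":1},{"tx":0.7,"ty":-0.175,"tz":0.375,"turn":0.38,"jaw":1}]}}

```text
time_s: 2.1
eef_pos: [0.5222, -0.3049, 0.1702]
ee_rot: [3.133, -0.233, -0.001]
ft_force: [0.2, -0.7, 1.0]
grip_width: 0.0853
grasp_force: 0.0
```

```bash
cat > lv.py <<'E'
from h import *
import sys
def level(name,z):
    s=arm.observe(); im=arm.get_image('wrist'); print(s['eef_pos'].round(4),s['ft_force'].round(2))
    for m in arm.masks_of('wrist','level')[:2]:
        ys,xs=np.nonzero(m['pixels']); w=np.array([at_z('wrist',q,z,s)[:2] for q in zip(xs[::5],ys[::5])],np.float32)
        print('mask',m['p'],np.round(m['box']),cv2.minAreaRect(w))
    g=cv2.inRange(cv2.cvtColor(im,cv2.COLOR_RGB2HSV),(30,120,60),(75,255,255)); ys,xs=np.nonzero(g)
    w=np.array([at_z('wrist',q,z,s)[:2] for q in zip(xs,ys)],np.float32); print('vial',len(xs),cv2.minAreaRect(w))
    save(name,im); return im,s
E
python3 - <<'E'
from lv import *
level('w2.png',.034)
plan([.522,-.305,.022],[-.153,-.988])
E
```

```text
[ 0.5222 -0.3049  0.1702] [ 0.23 -0.65  0.97]
mask 0.83 [286. 194.  37. 220.] ((0.5250303745269775, -0.31071755290031433), (0.02478065900504589, 0.19916586577892303), 80.12015533447266)
vial 1162 ((0.5247319936752319, -0.3108903765678406), (0.012418985366821289, 0.0829462930560112), 79.88188934326172)
plan [-0.0015 -0.0067  0.7461] turn [0.0016] q [-0.67  0.34  1.54 -0.    1.27  1.05] t 2.2
```

View pics/w2.png

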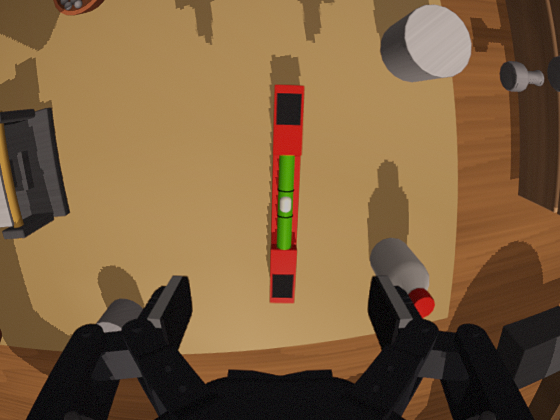

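The red level runs from (288,90) to (283,300), with the vial at (286,203) and no purple. The wrist view puts its centre at (0.525, -0.311). I'll check the clearance to the glue bottle next.

Run:
```python
from h import *
ax=np.array([np.cos(np.radians(-10)),np.sin(np.radians(-10))]); n=np.array([-ax[1],ax[0]]); c=np.array([.525,-.3108])
for t,uv,z in(('glue',(401,229),.085),('ring',(296,244),.045)):
    w=at_z('top',uv,z)[:2]; print(t,w,'along',(w-c)@ax,'across',(w-c)@n)
plan([*c,.024],-n)
plan([*c,.1],-n)
```

```text
glue [ 0.43871825 -0.39778398] along -0.06986633152289028 across -0.10064516696585327
ring [ 0.40118581 -0.09753114] along -0.15896691924457523 across 0.18852871530479604
plan [0.0177 0.0197 0.7361] turn [0.0149] q [-0.67  0.34  1.54 -0.    1.27  1.05] t 2.2
plan [0.0182 0.0201 0.3561] turn [0.0149] q [-0.67  0.34  1.54 -0.    1.27  1.05] t 2.2
```

Call:
{"api": "arm_command", "payload": {"rows": [{"tx":0.018,"ty":0.02,"tz":0.18,"turn":0.015,"jaw":0.65},{"tx":0.018,"ty":0.02,"tz":0.36,"turn":0.015,"jaw":0.65},{"tx":0.018,"ty":0.02,"tz":0.52,"turn":0.015,"jaw":0.65},{"tx":0.018,"ty":0.02,"tz":0.66,"turn":0.015,"jaw":0.65},{"tx":0.018,"ty":0.02,"tz":0.735,"turn":0.015,"jaw":0.65},{"tx":0.018,"ty":0.02,"tz":0.735,"turn":0.015,"jaw":0.65},{"tx":0.018,"ty":0.02,"tz":0.735,"turn":0.015,"jaw":0.2},{"tx":0.018,"ty":0.02,"tz":0.735,"turn":0.015,"jaw":0.0},{"tx":0.018,"ty":0.02,"tz":0.735,"turn":0.015,"jaw":0.0},{"tx":0.018,"ty":0.02,"tz":0.735,"turn":0.015,"jaw":0.0},{"tx":0.018,"ty":0.02,"tz":0.735,"turn":0.015,"jaw":0.0},{"tx":0.018,"ty":0.02,"tz":0.735,"turn":0.015,"jaw":0.0}], "grip_force": 40}}

```text
time_s: 3.2
eef_pos: [0.5266, -0.3113, 0.0261]
ee_rot: [3.126, -0.275, 0.006]
ft_force: [-0.6, -1.1, 6.9]
grip_width: 0.0226
grasp_force: 41.3
```

Call:
{"api": "arm_command", "payload": {"rows": [{"tx":0,"ty":0,"tz":-0.15,"turn":0,"jaw":0},{"tx":0,"ty":0,"tz":-0.3,"turn":0,"jaw":0},{"tx":0,"ty":0,"tz":-0.45,"turn":0,"jaw":0},{"tx":0,"ty":0,"tz":-0.6,"turn":0,"jaw":0},{"tx":0,"ty":0,"tz":-0.75,"turn":0,"jaw":0},{"tx":0,"ty":0,"tz":-0.75,"turn":0,"jaw":0}]}}

```text
time_s: 3.7
eef_pos: [0.5287, -0.3122, 0.1814]
ee_rot: [3.122, -0.274, 0.019]
ft_force: [1.5, -0.9, -0.1]
grip_width: 0.0225
grasp_force: 40.3
```

Run:
```python
from lv import *
s=arm.observe(); im,_=level('w3.png',s['eef_pos'][2]-.024+.034)
a=np.radians(85.85); n=[-np.sin(a),np.cos(a)]
for m in(n,): plan([.6125,.08,.174],m)
```

```text
[ 0.5287 -0.3122  0.1814] [ 1.53 -0.86 -0.05]Traceback (most recent call last):
  File "<stdin>", line 2, in <module>
  File "lv.py", line 6, in level
    ys,xs=np.nonzero(m['pixels']); w=np.array([at_z('wrist',q,z,s)[:2] for q in zip(xs[::5],ys[::5])],np.float32)
                                               ~~~~^^^^^^^^^^^^^^^
  File "h.py", line 17, in at_z
    o,d=ray(cam,uv,st); return o+d*(z-o[2])/d[2]
        ~~~^^^^^^^^^^^
  File "h.py", line 6, in ray
    c=arm.calibration(cam); u,v=uv
ValueError: time passes only in moves, steps and waits
```

```bash
sed -i '3a import functools\n@functools.lru_cache\ndef cal(c): return arm.calibration(c)' h.py; sed -i 's/c=arm.calibration(cam)/c=cal(cam)/' h.py
python3 - <<'E'
from lv import *
s=arm.observe(); im,_=level('w3.png',s['eef_pos'][2]-.024+.034)
a=np.radians(85.85); n=[-np.sin(a),np.cos(a)]
plan([.6125,.08,.174],n)
E
```

```text
[ 0.5257 -0.31    0.1749] [ 0.1  -0.06 -3.03]
mask 0.97 [281. 222.  67. 305.] ((0.5529705286026001, -0.3156004548072815), (0.02333083003759384, 0.13921673595905304), 80.13650512695312)
mask 0.57 [365. 391.   6.   8.] ((0.4618573486804962, -0.3468402624130249), (0.004421030171215534, 0.0003102290502283722), 19.703330993652344)
vial 3609 ((0.5260554552078247, -0.31076863408088684), (0.011969663202762604, 0.08150114864110947), 79.98556518554688)
plan [ 0.0979 -1.9899 -0.0105] turn [0.9344] q [-0.67  0.34  1.53  0.    1.27  1.07] t 3.9
```

View pics/w3.png

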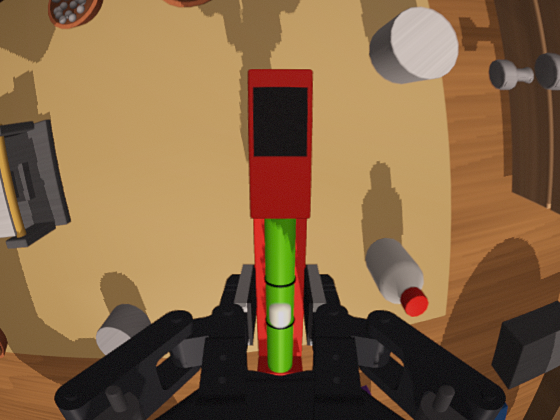

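The level is held at its middle: the vial at (280,295) sits between the pads, and it is square in the grip. A turn of +0.93 would exceed the last joint's range, so I'll go the other way (-1.066).

Call:
{"api": "arm_command", "payload": {"rows": [{"tx":0.01,"ty":-0.1,"tz":0,"turn":-0.075,"jaw":0},{"tx":0.02,"ty":-0.25,"tz":0,"turn":-0.15,"jaw":0},{"tx":0.03,"ty":-0.4,"tz":0,"turn":-0.225,"jaw":0},{"tx":0.04,"ty":-0.55,"tz":0,"turn":-0.3,"jaw":0},{"tx":0.05,"ty":-0.7,"tz":0,"turn":-0.375,"jaw":0},{"tx":0.05,"ty":-0.85,"tz":0,"turn":-0.45,"jaw":0},{"tx":0.05,"ty":-1.0,"tz":0,"turn":-0.525,"jaw":0}]}}

```text
time_s: 4.48
eef_pos: [0.5681, -0.1123, 0.1701]
ee_rot: [-2.971, -1.009, 0.007]
ft_force: [-0.0, -0.1, -3.3]
grip_width: 0.0228
grasp_force: 40.3
```

Run:
```python
from h import *
a=np.radians(85.85); n=[-np.sin(a),np.cos(a)]
plan([.6125,.08,.174],n)
```

```text
plan [ 0.7617 -0.6276 -0.0188] turn [-0.5371] q [-0.34  0.29  1.6   0.    1.26  0.57] t 4.4833
```

Call:
{"api": "arm_command", "payload": {"rows": [{"tx":0.12,"ty":-0.1,"tz":-0.03,"turn":-0.077,"jaw":0},{"tx":0.24,"ty":-0.2,"tz":-0.03,"turn":-0.154,"jaw":0},{"tx":0.36,"ty":-0.3,"tz":-0.03,"turn":-0.231,"jaw":0},{"tx":0.48,"ty":-0.4,"tz":-0.03,"turn":-0.308,"jaw":0},{"tx":0.6,"ty":-0.5,"tz":-0.03,"turn":-0.385,"jaw":0},{"tx":0.7,"ty":-0.58,"tz":-0.03,"turn":-0.462,"jaw":0},{"tx":0.762,"ty":-0.628,"tz":-0.03,"turn":-0.537,"jaw":0},{"tx":0.762,"ty":-0.628,"tz":-0.03,"turn":-0.537,"jaw":0},{"tx":0.762,"ty":-0.628,"tz":-0.03,"turn":-0.537,"jaw":0},{"tx":0.762,"ty":-0.628,"tz":-0.03,"turn":-0.537,"jaw":0}]}}

```text
time_s: 5.32
eef_pos: [0.6139, 0.0772, 0.1771]
ee_rot: [-2.307, -2.129, 0.005]
ft_force: [0.5, 0.8, -2.0]
grip_width: 0.0227
grasp_force: 40.3
```

Run:
```python
from lv import *
s=arm.observe(); im,_=level('w4.png',s['eef_pos'][2]-.025+.034)
for m in arm.masks_of('wrist','plate_top')[:1]+arm.masks_of('wrist','knob_grip')[:1]: print(m['p'],m['box'])
# predicted plate centre-line points and corners drawn
a=np.radians(85.85); y=np.array([np.cos(a),np.sin(a)]); x=np.array([np.sin(a),-np.cos(a)]); c=np.array([.6125,.08])
for i in(-1,1):
    for t in np.linspace(-.1,.1,11):
        u=proj('wrist',[*(c+y*t+x*.016*i),.065],s); cv2.circle(im,tuple(int(round(v)) for v in u),1,(255,0,255),-1)
    for j in(-1,1):
        u=proj('wrist',[*(c+y*.12*j+x*.05*i),.065],s); cv2.circle(im,tuple(int(round(v)) for v in u),3,(0,255,255),1)
u=proj('wrist',[*(c+y*.175),.106],s); cv2.circle(im,tuple(int(round(v)) for v in u),3,(0,255,255),1)
save('w4.png',cv2.resize(im,(784,588)))
plan([*c,.1],[-y[1],y[0]])
```

```text
[0.6139 0.0772 0.1771] [ 0.49  0.78 -1.97]
mask 0.72 [ 44. 391.  30.  41.] ((0.43839922547340393, 0.0024097170680761337), (0.04504752531647682, 0.024113141000270844), 56.89495849609375)
mask 0.59 [38. 10. 29. 21.] ((0.5177402496337891, 0.22278763353824615), (0.009649332612752914, 0.01798260770738125), 68.39044189453125)
vial 3672 ((0.5447750687599182, 0.02351611852645874), (0.2382502555847168, 0.06642882525920868), 37.778472900390625)
0.97 [278.9, 177.9, 141.1, 315.0]
0.47 [281.4, 1.1, 23.7, 1.5]
plan [ 0.0159 -0.0135  0.3945] turn [-0.0052] q [-0.02  0.36  1.49 -0.    1.29  0.07] t 5.5167
```

View pics/w4.png

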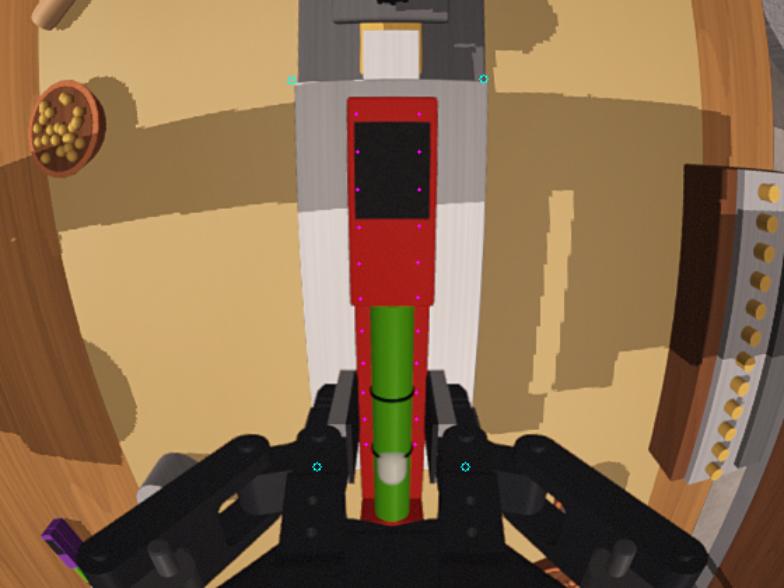

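The view shows the plate edges at (298,82) and (486,80), so its mid-column is about 392. The level is centred on column 392, square to the plate and lying over it, and only a small shift toward the foot is needed. I'll lower it.

Call:
{"api": "arm_command", "payload": {"rows": [{"tx":0.016,"ty":-0.006,"tz":0.1,"turn":-0.005,"jaw":0},{"tx":0.016,"ty":-0.006,"tz":0.22,"turn":-0.005,"jaw":0},{"tx":0.016,"ty":-0.006,"tz":0.32,"turn":-0.005,"jaw":0},{"tx":0.016,"ty":-0.006,"tz":0.38,"turn":-0.005,"jaw":0},{"tx":0.016,"ty":-0.006,"tz":0.41,"turn":-0.005,"jaw":0},{"tx":0.016,"ty":-0.006,"tz":0.41,"turn":-0.005,"jaw":0},{"tx":0.016,"ty":-0.006,"tz":0.41,"turn":-0.005,"jaw":0}]}}

```text
time_s: 6.1
eef_pos: [0.6149, 0.0808, 0.0979]
ee_rot: [2.298, 2.141, 0.001]
ft_force: [-0.2, -0.1, -2.5]
grip_width: 0.0224
grasp_force: 40.3
```

Call:
{"api": "arm_command", "payload": {"rows": [{"tx":0,"ty":0,"tz":0.005,"turn":0,"jaw":0},{"tx":0,"ty":0,"tz":0.01,"turn":0,"jaw":0},{"tx":0,"ty":0,"tz":0.01,"turn":0,"jaw":0},{"tx":0,"ty":0,"tz":0.01,"turn":0,"jaw":0}]}}

```text
time_s: 6.43
eef_pos: [0.6149, 0.0811, 0.0961]
ee_rot: [2.297, 2.141, 0.002]
ft_force: [-0.3, -0.6, -2.9]
grip_width: 0.0224
grasp_force: 40.3
```

Run:
```python
from h import *
plan([.6135,.08,.09]); s=arm.observe(); print(s['eef_pos'],s['ft_force'],s['ft_torque'])
```

```text
plan [-0.006  -0.0064  0.0305] turn [] q [-0.01  0.45  1.55 -0.    1.14  0.06] t 6.4333
[0.61485017 0.0811125  0.09609463] [-0.30359539 -0.61339907 -2.91994814] [-0.01869828  0.00271785 -0.00042667]
```

Call:
{"api": "arm_command", "payload": {"rows": [{"tx":-0.005,"ty":-0.005,"tz":0.005,"turn":0,"jaw":0},{"tx":-0.005,"ty":-0.005,"tz":0.01,"turn":0,"jaw":0},{"tx":-0.005,"ty":-0.005,"tz":0.01,"turn":0,"jaw":0},{"tx":-0.005,"ty":-0.005,"tz":0.01,"turn":0,"jaw":0}]}}

```text
time_s: 6.77
eef_pos: [0.6132, 0.0801, 0.0933]
ee_rot: [-2.298, -2.142, 0.0]
ft_force: [0.5, 0.3, -1.5]
grip_width: 0.0226
grasp_force: 40.4
```

Call:
{"api": "arm_command", "payload": {"rows": [{"tx":0,"ty":0,"tz":0.005,"turn":0,"jaw":0},{"tx":0,"ty":0,"tz":0.008,"turn":0,"jaw":0},{"tx":0,"ty":0,"tz":0.008,"turn":0,"jaw":0},{"tx":0,"ty":0,"tz":0.008,"turn":0,"jaw":0}]}}

```text
time_s: 7.1
eef_pos: [0.6135, 0.08, 0.0923]
ee_rot: [2.298, 2.142, 0.0]
ft_force: [-1.2, -1.3, 2.3]
grip_width: 0.0223
grasp_force: 40.9
```

Contact. Releasing and rising.

Call:
{"api": "arm_command", "payload": {"rows": [{"tx":0,"ty":0,"tz":0,"turn":0,"jaw":0.35},{"tx":0,"ty":0,"tz":0,"turn":0,"jaw":0.55},{"tx":0,"ty":0,"tz":0,"turn":0,"jaw":0.55},{"tx":0,"ty":0,"tz":0,"turn":0,"jaw":0.55},{"tx":0,"ty":0,"tz":-0.1,"turn":0,"jaw":0.55},{"tx":0,"ty":0,"tz":-0.25,"turn":0,"jaw":0.55},{"tx":0,"ty":0,"tz":-0.4,"turn":0,"jaw":0.55},{"tx":0,"ty":0,"tz":-0.5,"turn":0,"jaw":0.2},{"tx":0,"ty":0,"tz":-0.5,"turn":0,"jaw":0.0},{"tx":0,"ty":0,"tz":-0.5,"turn":0,"jaw":0},{"tx":0,"ty":0,"tz":-0.5,"turn":0,"jaw":0},{"tx":0,"ty":0,"tz":-0.5,"turn":0,"jaw":0}]}}

```text
time_s: 8.1
eef_pos: [0.6119, 0.0801, 0.1894]
ee_rot: [-2.296, -2.14, 0.005]
ft_force: [-0.2, 0.4, 0.2]
grip_width: 0.0001
grasp_force: 0.0
```

Run:
```python
from lv import *
im,s=level('w5.png',.1)
save('w5.png',cv2.resize(im,(784,588)))
a=np.radians(85.85); y=np.array([np.cos(a),np.sin(a)]); c=np.array([.6132,.08])
plan([*(c+y*.08),.125],[-y[1],y[0]])
```

```text
[0.6119 0.0801 0.1894] [-0.24  0.38  0.23]
mask 0.96 [283. 179.  37. 186.] ((0.61583411693573, 0.1101471483707428), (0.13283534348011017, 0.02366069331765175), 85.62413787841797)
mask 0.6 [ 58. 394.  55.  53.] ((0.3085435628890991, -0.13699352741241455), (0.058693233877420425, 0.10078940540552139), 16.809768676757812)
vial 1453 ((0.46642962098121643, -0.042044997215270996), (0.44499850273132324, 0.05651010945439339), 40.59321594238281)
plan [0.3998 0.0078 0.3222] turn [0.0012] q [-0.01  0.34  1.49  0.    1.31  0.06] t 8.2
```

View pics/w5.png

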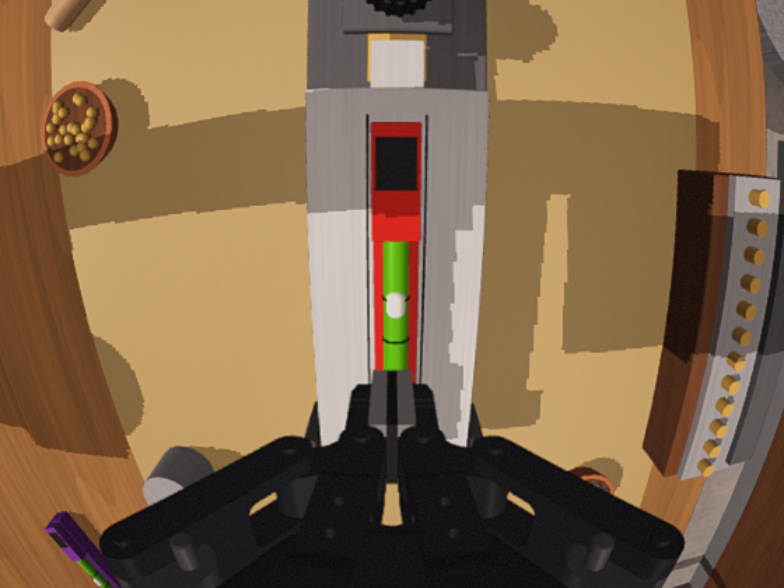

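The level lies straight between the two lines (at columns 368 and 425, with the level at 372–420). The bubble at row 305 sits slightly toward the foot from the mark centre at about row 319. I'll quantify both.

Run:
```python
from h import *
s=arm.observe(); f=lambda u,v:(u/1.4,v/1.4)
print('level end',at_z('wrist',f(396,123),.1,s),'plate end',at_z('wrist',f(396,90),.0665,s))
for n,v in(('mark far',298),('bub far',292),('bub near',319),('mark near',340)): print(n,at_z('wrist',f(396,v),.1,s)[1])
print('knob',at_z('top',(173.96,165.6),.104))
plan([.6250,.2548,.16])
```

```text
level end [0.62089012 0.17569643 0.1       ] plate end [0.62255199 0.19620449 0.0665    ]
mark far 0.08992390696588963
bub far 0.09307820677817302
bub near 0.07865680604042818
mark near 0.06698496272840809
knob [0.62462641 0.25472974 0.104     ]
plan [0.8758 0.0037 0.1471] turn [] q [-0.01  0.34  1.49  0.    1.31  0.06] t 8.2
```

The level is 20.5 mm from the plate's end, so it is centred. The bubble is 7.4 mm toward the foot with the plate up, which means -19.6 mm when pressed, so the knob needs about 2.7 rad clockwise. Going to the knob with a -90° pre-turn.

Call:
{"api": "arm_command", "payload": {"rows": [{"tx":0.08,"ty":0,"tz":0,"turn":-0.078,"jaw":0.3},{"tx":0.16,"ty":0,"tz":0,"turn":-0.156,"jaw":0.65},{"tx":0.25,"ty":0,"tz":0,"turn":-0.234,"jaw":0.65},{"tx":0.34,"ty":0,"tz":0,"turn":-0.312,"jaw":0.65},{"tx":0.44,"ty":0,"tz":0,"turn":-0.39,"jaw":0.65},{"tx":0.54,"ty":0,"tz":0,"turn":-0.468,"jaw":0.65},{"tx":0.64,"ty":0,"tz":0,"turn":-0.546,"jaw":0.65},{"tx":0.72,"ty":0,"tz":0,"turn":-0.624,"jaw":0.65},{"tx":0.8,"ty":0,"tz":0,"turn":-0.702,"jaw":0.65},{"tx":0.876,"ty":0.004,"tz":0,"turn":-0.78,"jaw":0.65},{"tx":0.876,"ty":0.004,"tz":0.05,"turn":-0.858,"jaw":0.65},{"tx":0.876,"ty":0.004,"tz":0.1,"turn":-0.936,"jaw":0.65}]}}

```text
time_s: 9.2
eef_pos: [0.6264, 0.2561, 0.1709]
ee_rot: [0.256, 3.131, 0.0]
ft_force: [-0.1, -0.9, 0.2]
grip_width: 0.0556
grasp_force: 0.0
```

Call:
{"api": "arm_command", "payload": {"rows": [{"tx":0,"ty":0,"tz":0,"turn":-0.064,"jaw":0.65},{"tx":0,"ty":0,"tz":0,"turn":-0.064,"jaw":0.65},{"tx":0,"ty":0,"tz":0,"turn":-0.064,"jaw":0.65}]}}

```text
time_s: 9.45
eef_pos: [0.626, 0.2547, 0.1705]
ee_rot: [-0.115, -3.138, 0.001]
ft_force: [0.2, 0.5, -0.1]
grip_width: 0.0554
grasp_force: 0.0
```

Run:
```python
from h import *
s=arm.observe(); im=arm.get_image('wrist'); save('w6.png',im)
for m in arm.masks_of('wrist','knob_grip')[:2]:
    b=m['box']; ys,xs=np.nonzero(m['pixels']); print(m['p'],b,at_z('wrist',(xs.mean(),ys.mean()),.104,s),s['eef_pos'])
plan([.6247,.2547,.094])
```

```text
0.91 [280.6, 237.0, 64.1, 61.4] [0.62299196 0.25351677 0.104     ] [0.62595005 0.25473015 0.17047256]
plan [ 0.0089 -0.0011  0.3876] turn [] q [ 0.26  0.48  1.34  0.    1.32 -1.24] t 9.55
```

Call:
{"api": "arm_command", "payload": {"rows": [{"tx":0.01,"ty":0.001,"tz":0.12,"turn":0,"jaw":0.65},{"tx":0.01,"ty":0.001,"tz":0.24,"turn":0,"jaw":0.65},{"tx":0.01,"ty":0.001,"tz":0.34,"turn":0,"jaw":0.65},{"tx":0.01,"ty":0.001,"tz":0.383,"turn":0,"jaw":0.65},{"tx":0.01,"ty":0.001,"tz":0.383,"turn":0,"jaw":0.65},{"tx":0.01,"ty":0.001,"tz":0.383,"turn":0,"jaw":0.3},{"tx":0.01,"ty":0.001,"tz":0.383,"turn":0,"jaw":0},{"tx":0.01,"ty":0.001,"tz":0.383,"turn":0,"jaw":0},{"tx":0.01,"ty":0.001,"tz":0.383,"turn":0,"jaw":0},{"tx":0.01,"ty":0.001,"tz":0.383,"turn":0,"jaw":0}], "grip_force": 40}}

```text
time_s: 10.38
eef_pos: [0.6253, 0.254, 0.0969]
ee_rot: [0.111, 3.138, -0.003]
ft_force: [-0.8, -5.4, 1.3]
grip_width: 0.0346
grasp_force: 41.9
```

Call:
{"api": "arm_command", "payload": {"rows": [{"tx":0,"ty":0,"tz":0,"turn":0.07,"jaw":0},{"tx":0,"ty":0,"tz":0,"turn":0.14,"jaw":0},{"tx":0,"ty":0,"tz":0,"turn":0.21,"jaw":0},{"tx":0,"ty":0,"tz":0,"turn":0.28,"jaw":0},{"tx":0,"ty":0,"tz":0,"turn":0.35,"jaw":0},{"tx":0,"ty":0,"tz":0,"turn":0.42,"jaw":0},{"tx":0,"ty":0,"tz":0,"turn":0.49,"jaw":0},{"tx":0,"ty":0,"tz":0,"turn":0.56,"jaw":0},{"tx":0,"ty":0,"tz":0,"turn":0.63,"jaw":0},{"tx":0,"ty":0,"tz":0,"turn":0.7,"jaw":0},{"tx":0,"ty":0,"tz":0,"turn":0.77,"jaw":0},{"tx":0,"ty":0,"tz":0,"turn":0.84,"jaw":0}]}}

```text
time_s: 11.38
eef_pos: [0.6265, 0.2554, 0.0969]
ee_rot: [2.016, 2.405, 0.006]
ft_force: [4.2, -1.1, -2.0]
grip_width: 0.0344
grasp_force: 41.7
```

Call:
{"api": "arm_command", "payload": {"rows": [{"tx":0,"ty":0,"tz":0,"turn":0.07,"jaw":0},{"tx":0,"ty":0,"tz":0,"turn":0.14,"jaw":0},{"tx":0,"ty":0,"tz":0,"turn":0.21,"jaw":0},{"tx":0,"ty":0,"tz":0,"turn":0.28,"jaw":0},{"tx":0,"ty":0,"tz":0,"turn":0.35,"jaw":0},{"tx":0,"ty":0,"tz":0,"turn":0.42,"jaw":0},{"tx":0,"ty":0,"tz":0,"turn":0.49,"jaw":0},{"tx":0,"ty":0,"tz":0,"turn":0.56,"jaw":0},{"tx":0,"ty":0,"tz":0,"turn":0.63,"jaw":0},{"tx":0,"ty":0,"tz":0,"turn":0.7,"jaw":0},{"tx":0,"ty":0,"tz":0,"turn":0.77,"jaw":0},{"tx":0,"ty":0,"tz":0,"turn":0.85,"jaw":0}]}}

```text
time_s: 12.38
eef_pos: [0.6282, 0.2546, 0.0969]
ee_rot: [3.074, 0.641, 0.013]
ft_force: [7.7, -3.5, -4.1]
grip_width: 0.0345
grasp_force: 41.4
```

Call:
{"api": "arm_command", "payload": {"rows": [{"tx":0,"ty":0,"tz":0,"turn":0,"jaw":0},{"tx":0,"ty":0,"tz":0,"turn":0,"jaw":0},{"tx":0,"ty":0,"tz":0,"turn":0,"jaw":0.4},{"tx":0,"ty":0,"tz":0,"turn":0,"jaw":0.65},{"tx":0,"ty":0,"tz":0,"turn":0,"jaw":0.65},{"tx":0,"ty":0,"tz":0,"turn":0,"jaw":0.65},{"tx":0,"ty":0,"tz":-0.1,"turn":0,"jaw":0.65},{"tx":0,"ty":0,"tz":-0.25,"turn":0,"jaw":0.65},{"tx":0,"ty":0,"tz":-0.35,"turn":0,"jaw":0.65},{"tx":0,"ty":0,"tz":-0.35,"turn":0,"jaw":0.2},{"tx":0,"ty":0,"tz":-0.35,"turn":0,"jaw":0}]}}

```text
time_s: 13.3
eef_pos: [0.6257, 0.2561, 0.1679]
ee_rot: [-3.073, -0.651, -0.008]
ft_force: [0.1, 0.1, -0.3]
grip_width: 0.0325
grasp_force: 0.0
```

Run:
```python
from h import *
a=np.radians(85.85); y=np.array([np.cos(a),np.sin(a)]); c=np.array([.6138,.08])
plan([*(c+y*.08),.15],[-y[1],y[0]])
s=arm.observe(); print(s['eef_pos'],s['ft_force'])
```

```text
plan [-0.2239  0.4277  0.0883] turn [-0.688] q [0.26 0.48 1.35 0.   1.31 1.41] t 13.3
[0.62574616 0.25610632 0.16786584] [ 0.07357578  0.05790713 -0.31031771]
```

Call:
{"api": "arm_command", "payload": {"rows": [{"tx":-0.028,"ty":0.053,"tz":0,"turn":0.075,"jaw":0},{"tx":-0.056,"ty":0.107,"tz":0,"turn":0.15,"jaw":0},{"tx":-0.084,"ty":0.16,"tz":0,"turn":0.225,"jaw":0},{"tx":-0.112,"ty":0.214,"tz":0,"turn":0.3,"jaw":0},{"tx":-0.14,"ty":0.267,"tz":0.02,"turn":0.375,"jaw":0},{"tx":-0.168,"ty":0.32,"tz":0.04,"turn":0.45,"jaw":0},{"tx":-0.196,"ty":0.374,"tz":0.06,"turn":0.525,"jaw":0},{"tx":-0.224,"ty":0.428,"tz":0.088,"turn":0.6,"jaw":0},{"tx":-0.224,"ty":0.428,"tz":0.088,"turn":0.6,"jaw":0},{"tx":-0.224,"ty":0.428,"tz":0.088,"turn":0.6,"jaw":0},{"tx":-0.224,"ty":0.428,"tz":0.088,"turn":0.6,"jaw":0}]}}

```text
time_s: 14.22
eef_pos: [0.6177, 0.1594, 0.1468]
ee_rot: [-3.035, 0.812, 0.002]
ft_force: [-0.5, 0.7, 0.0]
grip_width: -0.0002
grasp_force: 0.0
```

Run:
```python
from lv import *
im,s=level('w7.png',.1); a=np.radians(85.85); y=np.array([np.cos(a),np.sin(a)]); c=np.array([.6138,.08])
plan([*(c+y*.08),.12],None)
print(proj('wrist',[*c,.1],s),proj('wrist',[*(c+y*.08),.1],s))
```

```text
[0.6177 0.1594 0.1468] [-0.46  0.7   0.03]
mask 0.98 [387. 195. 285. 164.] ((0.6181768178939819, 0.0768708884716034), (0.19960878789424896, 0.034699052572250366), 86.90654754638672)
vial 2451 ((0.6153063178062439, 0.07574136555194855), (0.08407561480998993, 0.013731420040130615), 86.71074676513672)
plan [ 0.0059 -0.004   0.1376] turn [] q [0.12 0.43 1.47 0.   1.25 2.21] t 14.3167
[400.02511525 195.18278882] [276.2506046  251.31533141]
```

View pics/w7.png

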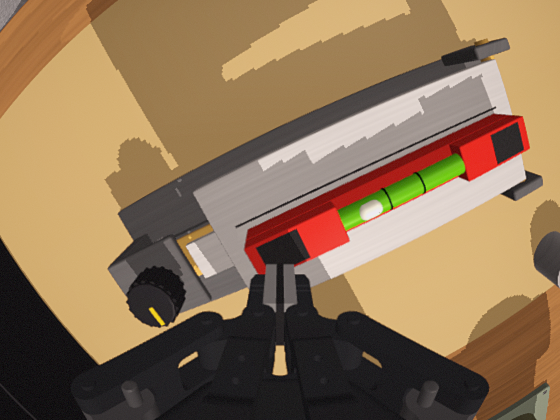

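The view is good: the vial runs from (345,215) to (465,160), the marks are at (390,197) and (421,181), and the bubble at (372,209) is out toward the foot with the plate up, as expected. Pressing the foot pad.

Call:
{"api": "arm_command", "payload": {"rows": [{"tx":0.006,"ty":-0.004,"tz":0.06,"turn":0,"jaw":0},{"tx":0.006,"ty":-0.004,"tz":0.12,"turn":0,"jaw":0},{"tx":0.006,"ty":-0.004,"tz":0.14,"turn":0,"jaw":0},{"tx":0.006,"ty":-0.004,"tz":0.14,"turn":0,"jaw":0},{"tx":0.006,"ty":-0.004,"tz":0.14,"turn":0,"jaw":0}]}}

```text
time_s: 14.73
eef_pos: [0.6187, 0.1589, 0.1188]
ee_rot: [3.033, -0.815, -0.004]
ft_force: [-2.3, -0.3, 2.0]
grip_width: 0.0001
grasp_force: 1.4
```

Call:
{"api": "arm_command", "payload": {"rows": [{"tx":0,"ty":0,"tz":0.01,"turn":0,"jaw":0},{"tx":0,"ty":0,"tz":0.02,"turn":0,"jaw":0},{"tx":0,"ty":0,"tz":0.03,"turn":0,"jaw":0},{"tx":0,"ty":0,"tz":0.03,"turn":0,"jaw":0},{"tx":0,"ty":0,"tz":0.03,"turn":0,"jaw":0}]}}

```text
time_s: 15.15
eef_pos: [0.6198, 0.1595, 0.1139]
ee_rot: [-3.033, 0.815, -0.001]
ft_force: [-1.4, 4.0, 4.2]
grip_width: -0.0001
grasp_force: 2.2
```

Call:
{"api": "arm_command", "payload": {"rows": [{"tx":0,"ty":0,"tz":0.005,"turn":0,"jaw":0},{"tx":0,"ty":0,"tz":0.01,"turn":0,"jaw":0},{"tx":0,"ty":0,"tz":0.01,"turn":0,"jaw":0},{"tx":0,"ty":0,"tz":0.01,"turn":0,"jaw":0}]}}

```text
time_s: 15.48
eef_pos: [0.6201, 0.1594, 0.1131]
ee_rot: [-3.033, 0.815, -0.002]
ft_force: [-3.4, 1.9, 9.5]
grip_width: 0.0
grasp_force: 4.7
```

Call:
{"api": "arm_command", "payload": {"rows": [{"tx":0,"ty":0,"tz":0.005,"turn":0,"jaw":0},{"tx":0,"ty":0,"tz":0.01,"turn":0,"jaw":0},{"tx":0,"ty":0,"tz":0.01,"turn":0,"jaw":0},{"tx":0,"ty":0,"tz":0.01,"turn":0,"jaw":0},{"tx":0,"ty":0,"tz":0.01,"turn":0,"jaw":0},{"tx":0,"ty":0,"tz":0.01,"turn":0,"jaw":0}]}}

```text
time_s: 15.98
eef_pos: [0.6204, 0.1594, 0.113]
ee_rot: [-3.033, 0.815, -0.003]
ft_force: [-7.1, 2.9, 16.4]
grip_width: 0.0
grasp_force: 8.1
```

The force rises with no further travel, so the plate is home. I'll ease off slightly, let the bubble settle and look.

Call:
{"api": "arm_command", "payload": {"rows": [{"tx":0,"ty":0,"tz":-0.006,"turn":0,"jaw":0},{"tx":0,"ty":0,"tz":-0.006,"turn":0,"jaw":0},{"tx":0,"ty":0,"tz":-0.006,"turn":0,"jaw":0},{"tx":0,"ty":0,"tz":-0.006,"turn":0,"jaw":0},{"tx":0,"ty":0,"tz":-0.006,"turn":0,"jaw":0},{"tx":0,"ty":0,"tz":-0.006,"turn":0,"jaw":0},{"tx":0,"ty":0,"tz":-0.006,"turn":0,"jaw":0},{"tx":0,"ty":0,"tz":-0.006,"turn":0,"jaw":0},{"tx":0,"ty":0,"tz":-0.006,"turn":0,"jaw":0},{"tx":0,"ty":0,"tz":-0.006,"turn":0,"jaw":0},{"tx":0,"ty":0,"tz":-0.006,"turn":0,"jaw":0},{"tx":0,"ty":0,"tz":-0.006,"turn":0,"jaw":0}]}}

```text
time_s: 16.98
eef_pos: [0.6202, 0.1594, 0.113]
ee_rot: [-3.033, 0.815, -0.002]
ft_force: [-5.0, 2.5, 12.8]
grip_width: 0.0001
grasp_force: 6.1
```

Run:
```python
from lv import *
im,s=level('w8.png',.099)
u=proj('wrist',[.6138,.08,.099],s).astype(int); print(u)
x0=max(0,min(u[0]-130,300)); y0=max(0,min(u[1]-90,240)); print(x0,y0)
save('w8.png',cv2.resize(im[y0:y0+180,x0:x0+260],(780,540),interpolation=cv2.INTER_CUBIC))
```

```text
[0.6202 0.1594 0.113 ] [-4.96  2.46 12.79]
mask 0.59 [399. 204. 322. 171.] ((0.6203587651252747, 0.07681942731142044), (0.198672816157341, 0.03557369485497475), 85.9256820678711)
vial 3300 ((0.6172791719436646, 0.07746192067861557), (0.08333535492420197, 0.014075666666030884), 86.01667022705078)
[424 216]
294 126
```

View pics/w8.png

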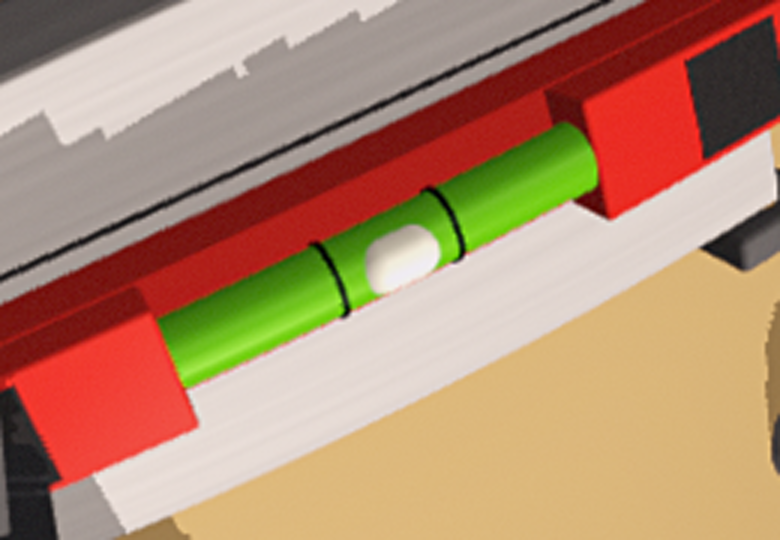

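The bubble at (403,259) lies between the marks at (332,280) and (447,225), about 2 mm toward the hinge. I'll wait a little longer and measure numerically to see whether it has settled and how much margin there is.

Call:
{"api": "arm_command", "payload": {"rows": [{"tx":0,"ty":0,"tz":0,"turn":0,"jaw":0},{"tx":0,"ty":0,"tz":0,"turn":0,"jaw":0},{"tx":0,"ty":0,"tz":0,"turn":0,"jaw":0},{"tx":0,"ty":0,"tz":0,"turn":0,"jaw":0},{"tx":0,"ty":0,"tz":0,"turn":0,"jaw":0},{"tx":0,"ty":0,"tz":0,"turn":0,"jaw":0},{"tx":0,"ty":0,"tz":0,"turn":0,"jaw":0},{"tx":0,"ty":0,"tz":0,"turn":0,"jaw":0},{"tx":0,"ty":0,"tz":0,"turn":0,"jaw":0},{"tx":0,"ty":0,"tz":0,"turn":0,"jaw":0},{"tx":0,"ty":0,"tz":0,"turn":0,"jaw":0},{"tx":0,"ty":0,"tz":0,"turn":0,"jaw":0}]}}

```text
time_s: 18.08
eef_pos: [0.6202, 0.1594, 0.1131]
ee_rot: [-3.033, 0.815, -0.002]
ft_force: [-4.6, 2.4, 11.9]
grip_width: 0.0001
grasp_force: 6.1
```

```bash
cat > bub.py <<'E'
from h import *
s=arm.observe(); im=arm.get_image('wrist'); hsv=cv2.cvtColor(im,cv2.COLOR_RGB2HSV)
a=np.radians(86); y=np.array([np.cos(a),np.sin(a)])
g=cv2.inRange(hsv,(30,120,60),(75,255,255)); n,l,st,_=cv2.connectedComponentsWithStats(cv2.dilate(g,np.ones((7,7))))
k=1+np.argmax(st[1:,4]); roi=cv2.morphologyEx((l==k).astype(np.uint8),cv2.MORPH_CLOSE,np.ones((21,21)))
def along(m,lab):
    m=cv2.morphologyEx(m.astype(np.uint8),cv2.MORPH_OPEN,np.ones((1,1))); n,l,st,_=cv2.connectedComponentsWithStats(m)
    for i in range(1,n):
        if st[i,4]<10: continue
        ys,xs=np.nonzero(l==i); w=np.array([at_z('wrist',q,.099,s)[:2]@y for q in zip(xs,ys)])*1000
        print(lab,st[i,4],'min %.1f max %.1f mean %.1f'%(w.min(),w.max(),w.mean()))
along((roi>0)&(hsv[...,1]<70)&(hsv[...,2]>140)&(cv2.erode(roi,np.ones((9,9)))>0),'bubble')
along((roi>0)&(hsv[...,2]<50),'dark')
along(cv2.morphologyEx(g,cv2.MORPH_OPEN,np.ones((3,3)))>0,'green')
print(s['ft_force'],s['time_s'])
E
python3 bub.py
```

```text
bubble 295 min 113.3 max 126.7 mean 119.7
dark 36 min 108.6 max 112.7 mean 109.8
dark 25 min 131.8 max 133.8 mean 132.6
green 3288 min 78.7 max 162.0 mean 123.3
[-4.59123736  2.43824672 11.85435857] 18.0833
```

The bubble has settled. Its centre is about 1 mm from the middle of the marks, inside the ±3 mm allowed, and the plate is held home with about 12 N. Handing in.

```bash
python3 -c "
from bench import arm
print(arm.job_done())"
```

```text
the job is handed in; nothing more can be done
None
```

The job is handed in at about 18 s: the red level lies centred between the plate's lines, the knob was turned 2.65 rad clockwise, and the closed fingers hold the plate fully home (about 12 N) with the bubble settled between the marks, about 1 mm off centre; no bystander was touched on purpose, but I did not re-check their positions at the end.

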